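# Make up the finishing kits for a bronze and a wood carving

## Task

Make up the two finishing kits: into the blue tray, where the bronze bud stands, go the amber patina bottle, the wire cup brush and the black-lidded tin of dark wax; into the red tray, with the wooden bird, go the cork sanding block and the yellow-lidded tin of beeswax. Set each down gently, without dropping it, the right way up and flat on the floor of an empty compartment of its own. Leave the two sculptures and the green-lidded tin where they are.

Things in the scene. Friction and masses are not known exactly. Their poses are not given: they have to be found in the camera images.
- tray_bronze: Blue divided kit tray. 182 x 182 mm, fixed, any yaw. Origin: centre of its underside; z up, x and y along its sides. Walls and cross of dividers 6 mm thick, 18 mm high; top of the floor 6 mm above the origin. Four compartments 82 x 82 mm inside, centres at x, y = +-44 mm; the bronze bud stands in the one at (+44, +44), the others start empty.
- tray_wood: Red divided kit tray. 182 x 182 mm, fixed, any yaw. Origin: centre of its underside; z up, x and y along its sides. Walls and cross of dividers 6 mm thick, 18 mm high; top of the floor 6 mm above the origin. Four compartments 82 x 82 mm inside, centres at x, y = +-44 mm; the wooden bird stands in the one at (+44, +44), the others start empty.
- bronze_bud: Small bronze sculpture, a copper-coloured closed flower bud on a round stone foot 44 mm in diameter: greatest diameter 55 mm, 67 mm high, about 350 g. Loose; stands in the blue tray and stays there. Origin: centre of the underside of its foot; z up.
- wood_bird: Small carved wooden bird on a short pin over a round dark wooden foot 50 mm in diameter: 63 mm high, 73 mm from tail to beak along its x, about 150 g. Loose; stands in the red tray and stays there. Origin: centre of the underside of its foot; z up.
- patina_bottle: Bottle of patina: amber glass with a white band of label and a black cap, closed. 46 mm diameter with straight sides from the underside up to 50 mm, then a shoulder narrowing to the cap, 29 mm diameter from 63 to 82 mm; 82 mm high, about 160 g. Origin: centre of its underside; z up.
- cup_brush: Wire cup brush for a grinder, standing on its brass bristles (stiff, 55 mm diameter at the bottom): above them a straight round steel cup, 45 mm diameter from 21 to 35 mm above the underside, a dark collar 33 mm in diameter to 40 mm and a dark hexagonal nut, 22 mm across corners, to 51 mm. 51 mm high, about 180 g. Origin: centre of its underside; z up.
- dark_tin: Round flat metal tin with a black lid, closed: 54 mm diameter over the lid, whose straight side covers 17 to 30 mm above the underside, 52 mm diameter below it; 30 mm high, about 100 g. Origin: centre of its underside; z up. Dark wax, for bronze.
- yellow_tin: Round flat metal tin with a yellow lid, closed: 54 mm diameter over the lid, whose straight side covers 17 to 30 mm above the underside, 52 mm diameter below it; 30 mm high, about 100 g. Origin: centre of its underside; z up. Beeswax, for wood.
- cork_block: Cork sanding block with a grey abrasive sheet on its underside, lying flat: 66 mm along its x, 46 mm along its y, 32 mm high, about 50 g. Origin: centre of its underside; z up.
- green_tin: Round flat metal tin with a green lid, closed: 54 mm diameter over the lid, whose straight side covers 17 to 30 mm above the underside, 52 mm diameter below it; 30 mm high, about 100 g. Origin: centre of its underside; z up. Metal polish, not wanted in either kit: it stays where it stands.
Not all that is in view belongs to the job. Leave any pink or purple look-alike of the dark_tin alone.

How it is judged:
By the outcome, as a careful person would: the job done as asked, in the order asked, and still so for the second after the job is handed in, with the robot touching nothing.
It also fails if it takes over 112 s, if anything falls off the work surface, if the arm or the gripper's body presses on something with over 40 N, if the wrist force passes 120 N, or if a joint passes its speed limit or range.

## Robot

A 6-joint arm with a two-finger parallel gripper is mounted at the origin on the work surface. World frame = base frame: x ahead of the robot, y to its left, z up, the work surface at z = 0. Lengths are in m, angles in degrees, forces in N, time in s.
With the tool pointing down it reaches from about 0.275 to 1 m from the base axis. Payload 8.4 kg.
Tool frame: the origin (TCP) lies at the very end of the fingers, on their centre line; the grasp point (between the pads) lies 19 mm behind it; z points along the fingers, y is the line along which they close (so a half turn about z gives the same grasp; the last joint's range is limited). The gripper opens to 85 mm and grips with 20 to 120 N. Pads are 22 mm wide; open, the fingers measure 114 mm over their backs; the gripper's body (76 mm by 85 mm) begins 54 mm behind the grasp point. The pads swing forward as they close: fully open they stand 13 mm farther back than shut.
Start: joints at [-75.883, 20.225, 93.587, -0, 66.188, -0.138], TCP at [0.154, -0.606, 0.231] pointing down, gripper open.
Joint ranges: [-150.9, 150.9], [-52.94, 120.26], [3.33, 152.33], [-74.26, 254.26], [0, 154.13], [-172.89, 172.89]. Speed limits (degrees/s): [127.2, 127.2, 159.86, 180, 180, 180].

## Interface

Orientations are given as [roll, pitch, yaw] about the fixed x, y, z axes, in that order (R = Rz(yaw) Ry(pitch) Rx(roll)).
In Python, from rig import ctrl, camera, ticket gives the robot as it stands. The module is installed in compiled form; this text tells all that it offers.
- The arm moves only by the shell command python3 -m inch 'ROWS' [FORCE]. ROWS is a JSON object whose one key "moves" holds a list of rows, each a list of 3 entries, a list of its own where there are three numbers: the turn, a rotation vector about the tool's x, y, z in rad, then the shift along the tool's x, y, z in cm, then the opening, from -1 (shut) to 1 (fully open). In form: {"moves": [[[rx, ry, rz], [tx, ty, tz], gripper], ...]}. A call has 1 to 10 rows; each row shifts and turns the commanded pose from where the row before left it, along the tool's axes as they then stand; what a row does not reach is not made up. A row lasts 1/8 s, in which the tool goes at most 62.5 mm and 10.7 degrees, less where a joint would pass 70% of its speed; a pose out of reach is approached as far as the arm can. A call with a gripper value outside its range is refused whole. The fingers move at their own pace and stop on an object; FORCE is the grip in N (left out, the last holds). Time passes only in rows, so rows that do not move let the fingers close. It gives the time, the measured TCP pose, the force, the opening and the grip force at its end, in the units of the state.
- ctrl.sense(): the state, without advancing time (a new reading comes with each control period).
- camera(name): name is "scene" or "top" or "wrist"; returns a dict with "pixels" (384x512x3 uint8, red, green, blue), "intrinsics" (3x3 intrinsics, pixels), "position" and "orientation" of the camera in the world. Camera axes: x right, y up, looking along -z (the intrinsics and any distortion apply to the point x, -y, -z); pixel columns grow to the right and rows downward; lengths in m; the calibration is good to about 2 mm. A picture is of the moment at which its call begins. There is no depth.
- ticket.job_done(): hands the job in; it is judged then, once.
The state is a dict: "time": time; "joint_positions": joint angles; "qd": joint speeds; "joint_efforts": joint torques, N m; "tool_pos": TCP position; "ee_rot": TCP orientation; "ft_force": force on the tool from outside, world axes, zero at the start; "ft_torque": the same for the moment, N m; "finger_gap": opening from 0.0 (shut) to 1.0 (fully open); "grasp_force": force on a finger pad.
Only numpy, scipy, OpenCV 4.12 (cv2) and the standard library are available. Lean on these libraries where they do the work, as an engineer would, in place of code of your own. Each camera call takes 0.05 s, during which the arm holds its last target. There are 200 camera calls.

## Working session

There is one attempt and no reset: what is moved stays moved. The work goes in short steps, Python scripts to look and compute and a shell command to move; the robot and the scene stay as the last step left them, time stands still between calls to the robot, and variables do not carry over. Pictures are saved under pics/ and viewed, at most 15 in all, crops included, and the job is handed in when it is done.

```bash
mkdir -p pics
python3 - <<'E'
from rig import ctrl,camera
import cv2,numpy as np
for n in("top","scene"):
    c=camera(n); cv2.imwrite(f"pics/{n}0.png",cv2.resize(c["pixels"][:,:,::-1],(800,600),interpolation=cv2.INTER_CUBIC))
    print(n,np.array(c["intrinsics"]).tolist(),c["position"],c["orientation"],[k for k in c])
print(ctrl.sense())
E
```

```text
top [[379.1980639663292, 0.0, 252.28055915161931], [0.0, 379.1980639663292, 194.30408384951787], [0.0, 0.0, 1.0]] [0.47763369 0.02430173 1.11317777] [  6.75961702  -1.52662588 -88.80731492] ['pixels', 'intrinsics', 'position', 'orientation']
scene [[361.4934414315312, 0.0, 250.54820174489225], [0.0, 361.4934414315312, 189.80661964717072], [0.0, 0.0, 1.0]] [ 1.21456195 -0.70438743  0.66678303] [56.5589975  -0.77972945 42.96100137] ['pixels', 'intrinsics', 'position', 'orientation']
{'time': 0.1, 'joint_positions': array([-7.58821224e+01,  2.02583336e+01,  9.36252070e+01,  2.26907216e-03,
        6.61878618e+01, -1.38903285e-01]), 'qd': array([-0.05395499, -0.12980537, -0.02098057, -0.04470512,  0.05485548,
       -0.0342759 ]), 'joint_efforts': array([-5.46566716e-04, -6.06356478e+01, -3.42819965e+01,  1.35891571e-05,
        4.13124319e-03, -5.76575886e-06]), 'tool_pos': array([ 0.15380972, -0.605334  ,  0.23063584]), 'ee_rot': array([-1.79928603e+02, -2.24786823e-03,  1.42558621e+01]), 'ft_force': array([-0.436077  ,  0.22321724,  0.15661686]), 'ft_torque': array([-0.00468021,  0.01006321,  0.01375104]), 'grasp_force': 0.0, 'finger_gap': 0.997193105630259}
```

View pics/top0.png

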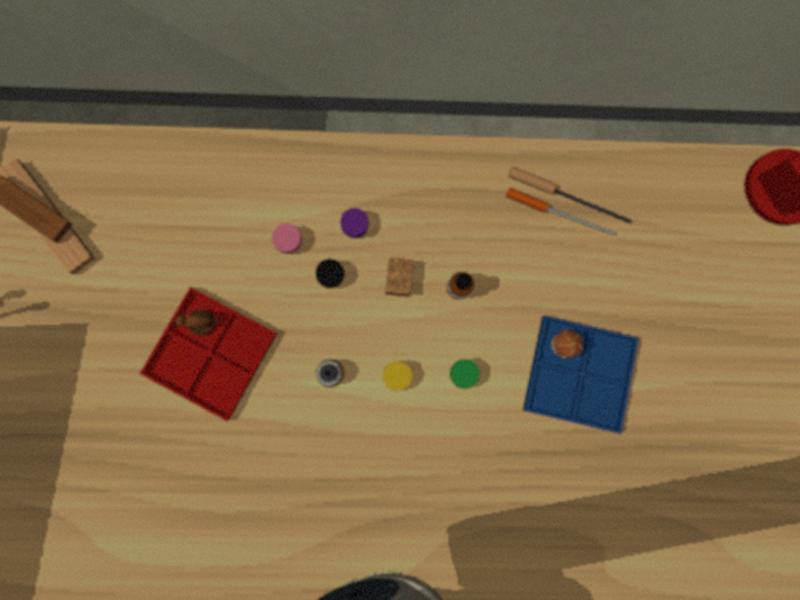

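View pics/scene0.png

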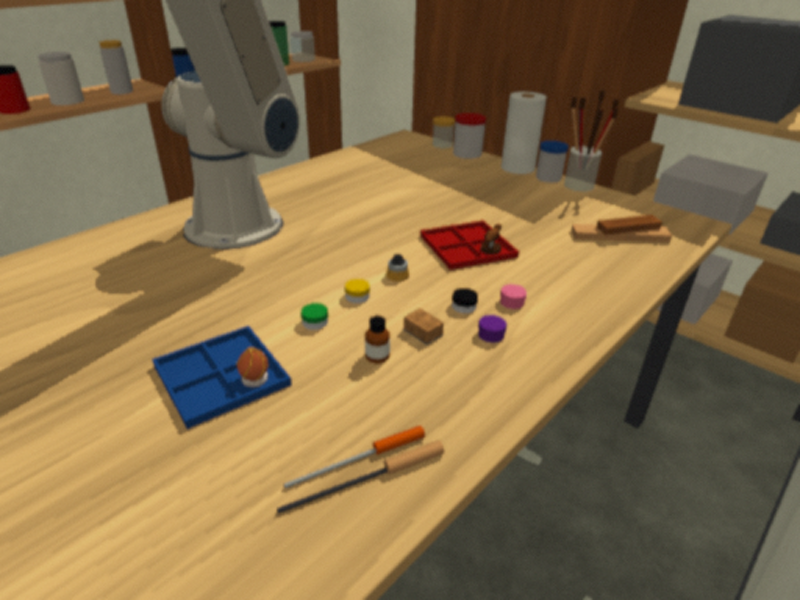

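The top view shows the blue tray at about (582,375) and the red tray at about (210,354). The wanted objects are the black tin (330,273), cork (400,277), bottle (461,285), brush (330,373) and yellow tin (398,375). I'll take an enlarged crop to get precise pixels.

Run:
```python
from rig import camera
import cv2,numpy as np
im=np.mean([camera("top")["pixels"] for _ in range(4)],0).astype(np.uint8)[:,:,::-1]
cv2.imwrite("pics/topraw.png",im)
# crop A: red tray side, crop B: blue side ; scale 4
for n,(u,v) in {"A":(85,135),"B":(230,135)}.items():
    c=cv2.resize(im[v:v+145,u:u+195],None,fx=4,fy=4,interpolation=cv2.INTER_CUBIC)
    for k in range(0,200,20): 
        cv2.putText(c,str(u+k),(4*k,10),0,.35,(255,255,255)); cv2.line(c,(4*k,12),(4*k,18),(255,255,255))
        cv2.putText(c,str(v+k),(0,4*k),0,.35,(255,255,255))
    cv2.imwrite(f"pics/top{n}.png",c)
```

```text
(no output)
```

View pics/topA.png

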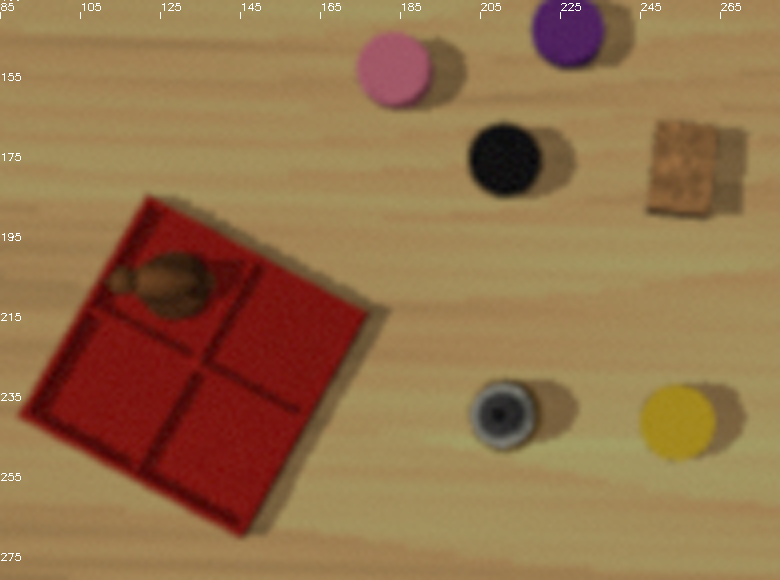

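View pics/topB.png

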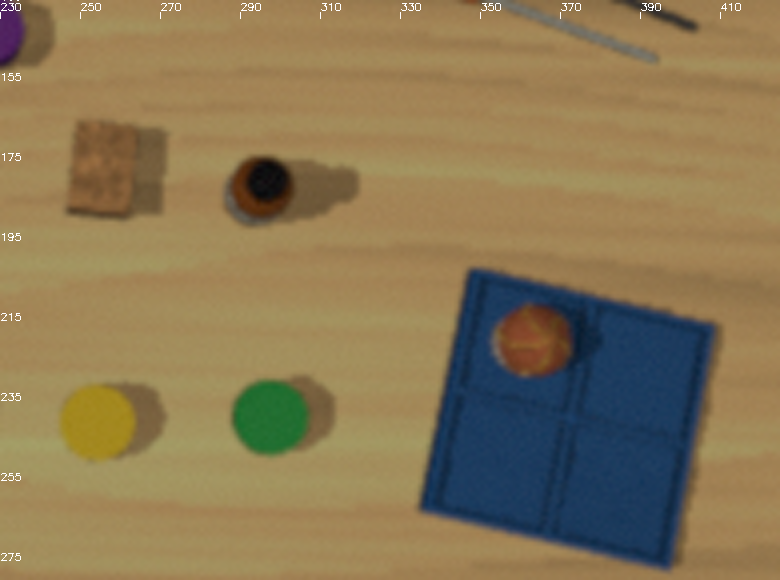

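Crops show tray outer corners, lid tops, cork top face and bottle cap clearly. Next I convert them to world positions.

```bash
cat > h.py <<'E'
import numpy as np
from scipy.spatial.transform import Rotation as R
def ray(c,u,v,z):
    K=np.array(c["intrinsics"]); d=np.linalg.inv(K)@[u,v,1]; d=R.from_euler("xyz",c["orientation"],degrees=True).as_matrix()@[d[0],-d[1],-d[2]]
    p=np.array(c["position"]); return p+d*(z-p[2])/d[2]
def proj(c,P):
    q=R.from_euler("xyz",c["orientation"],degrees=True).as_matrix().T@(np.array(P)-c["position"])
    K=np.array(c["intrinsics"]); q=K@[q[0],-q[1],-q[2]]; return q[:2]/q[2]
def go(x,y,z,yaw=None):
    "tool-frame shift (cm) and z-turn (rad) from the measured pose to the target"
    from rig import ctrl
    s=ctrl.sense(); r=R.from_euler("xyz",s["ee_rot"],degrees=True)
    print("shift cm",np.round(r.inv().apply(np.array([x,y,z])-s["tool_pos"])*100,2), "at",s["tool_pos"].round(4),s["ee_rot"].round(2),"gap",round(s["finger_gap"],3),"t",round(s["time"],2))
    if yaw is not None: print("turn rad",(r.inv()*R.from_euler("xyz",[180,0,yaw],degrees=True)).as_rotvec().round(3))
E
python3 - <<'E'
from h import *
from rig import camera
c=camera("top"); A=lambda u,v,z:ray(c,85+u/4,135+v/4,z)[:2]; B=lambda u,v,z:ray(c,230+u/4,135+v/4,z)[:2]
print("dark",A(505,159,.03),"brush nut",A(502,415,.051),"cup",A(505,415,.035),"yellow",A(678,422,.03),"cap",B(267,180,.082),"body top",B(262,187,.05),"green",B(271,417,.03))
q=np.array([A(*p,.032) for p in[(658,121),(717,126),(709,216),(648,209)]]);a=(q[0]+q[1]-q[2]-q[3]);print("cork",q.mean(0),np.degrees(np.arctan2(a[1],a[0])),np.linalg.norm(a)/2,np.linalg.norm(q[0]-q[1]))
for n,f,P in[("red",A,[(148,196),(368,312),(243,535),(20,414)]),("blue",B,[(471,269),(717,325),(671,568),(422,510)])]:
    q=np.array([f(*p,.018) for p in P]);d=q-np.roll(q,1,0);m=q.mean(0)
    print(n,m,np.linalg.norm(d,axis=1),np.degrees(np.arctan2(d[:,1],d[:,0])),"corners",q.round(3).tolist())
    for k in range(4): print("  comp",k,m+(q[k]-m)*44/91)
E
```

```text
dark [0.66062989 0.11775129] brush nut [0.47718544 0.11198422] cup [0.47722263 0.11119818] yellow [ 0.47484393 -0.01093047] cap [ 0.64314255 -0.12256406] body top [ 0.64315409 -0.12358998] green [ 0.4809288  -0.13401464]
cork [ 0.65707992 -0.01082853] -4.5739835294489675 0.06543265188455982 0.04292240159122297
red [0.50945779 0.3345991 ] [0.17754955 0.18076358 0.17871302 0.1809653 ] [ -26.9485082  -116.38039032  153.11866466   63.25063763] corners [[0.629, 0.375], [0.549, 0.213], [0.389, 0.294], [0.471, 0.456]]
  comp 0 [0.56727539 0.35425543]
  comp 1 [0.52844011 0.27595499]
  comp 2 [0.45136653 0.31502508]
  comp 3 [0.49074915 0.39316091]
blue [ 0.48562639 -0.35311732] [0.17818014 0.18428176 0.17910115 0.18307558] [ -11.95352333 -101.54232744  167.66198343   78.17339938] corners [[0.591, -0.282], [0.555, -0.462], [0.38, -0.424], [0.417, -0.245]]
  comp 0 [ 0.5367616  -0.31855366]
  comp 1 [ 0.51893277 -0.40585501]
  comp 2 [ 0.43433448 -0.38735079]
  comp 3 [ 0.45247671 -0.3007098 ]
```

```bash
python3 -m inch '{"moves":[[[0,0,-0.165],[0,0,0],1],[[0,0,-0.165],[0,0,0],1],[[0,0,0],[2,-0.4,0],1],[[0,0,0],[5,-1,0],1],[[0,0,0],[5,-1,0],1],[[0,0,0],[5,-1,0],1],[[0,0,0],[5,-1,0],1],[[0,0,0],[5,-1,0],1],[[0,0,0],[5,-1,0],1],[[0,0,0],[5,-1,0],1]]}' 30; python3 -c "from h import *; go(.643,-.123,.1,33.1)"
```

```text
time: 1.6
tool_pos: [0.4243, -0.3391, 0.2314]
ee_rot: [180.0, -0.0, 33.0]
ft_force: [0.0, -0.4, -0.3]
finger_gap: 1.001
grasp_force: 0.0
shift cm [30.1  -6.23 13.15] at [ 0.4243 -0.3391  0.2314] [ 1.7999e+02 -2.0000e-02  3.2960e+01] gap 1.001 t 1.6
turn rad [ 0.    -0.    -0.002]
```

```bash
python3 -m inch '{"moves":[[[0,0,0],[5,-1,0],1],[[0,0,0],[5,-1,0],1],[[0,0,0],[5,-1,0],1],[[0,0,0],[5,-1,0],1],[[0,0,0],[5,-1.1,0],1],[[0,0,0],[4,-0.8,0],1],[[0,0,0],[1.1,-0.33,2],1],[[0,0,0],[0,0,2],1],[[0,0,0],[0,0,0],1]]}'
python3 - <<'E'
from h import *
from rig import camera
import cv2
go(.643,-.123,.016,33.1)
c=camera("wrist"); im=c["pixels"][:,:,::-1].copy()
cv2.imwrite("pics/w1.png",im)
print(proj(c,[.643,-.123,.082]),proj(c,[.643,-.123,0]),c["position"],c["orientation"])
E
```

```text
time: 2.72
tool_pos: [0.6384, -0.1249, 0.1884]
ee_rot: [-179.8, 0.2, 33.1]
ft_force: [-0.7, -0.3, 0.1]
finger_gap: 1.005
grasp_force: 0.0
shift cm [ 0.56  0.15 17.24] at [ 0.6384 -0.1249  0.1884] [-179.8     0.23   33.08] gap 1.005 t 2.73
turn rad [-0.004  0.004 -0.   ]
[259.23999639 185.99244908] [259.02967142 168.1767657 ] [ 0.70238343 -0.08299227  0.33104617] [-17.54355558   0.24521684 -56.81798003]
```

View pics/w1.png

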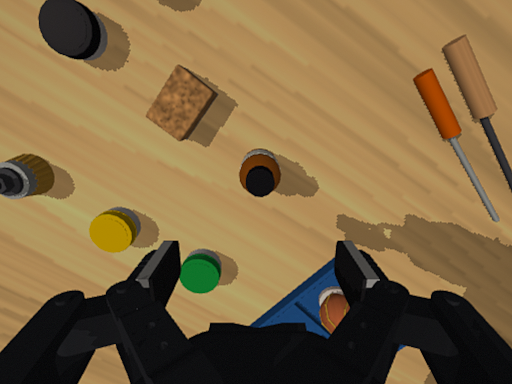

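Wrist view: the cap top is at (260,181), about 5 px from where I predicted it. The yellow lid is at (111,231) and the green lid at (200,272). I'll triangulate those against the top view.

Run:
```python
from h import *
from rig import camera
c=camera("wrist"); 
for n,u,v,z in[("cap",260,181,.082),("yellow",111,231,.03),("green",200,272,.03),("cork",180,103,.032),("nut",9,180,.051),("dark",68,28,.03)]: print(n,ray(c,u,v,z))
q=[ray(c,*p,.032)[:2] for p in[(179,66),(216,93),(182,140),(147,107)]];print("cork",np.mean(q,0),[np.degrees(np.arctan2(*(q[i]-q[j])[::-1])) for i,j in((0,3),(1,2),(0,1),(3,2))])
```

```text
cap [ 0.64843365 -0.12149907  0.082     ]
yellow [ 0.48048345 -0.00860156  0.03      ]
green [ 0.48988294 -0.13141901  0.03      ]
cork [ 0.66283821 -0.00951351  0.032     ]
nut [0.49145158 0.10533874 0.051     ]
dark [0.66411645 0.11880977 0.03      ]
cork [ 0.66402435 -0.00996414] [np.float64(-10.245355169592697), np.float64(-6.144745794297764), np.float64(87.93833968704062), np.float64(77.92139530290146)]
```

```bash
python3 -m inch '{"moves":[[[0,0,0],[0.4,0.1,4],1],[[0,0,0],[0.4,0.1,4],1],[[0,0,0],[0,0,4],1],[[0,0,0],[0,0,3.5],1],[[0,0,0],[0,0,1.7],1],[[0,0,0],[0,0,0],1],[[0,0,0],[0,0,0],-1],[[0,0,0],[0,0,0],-1],[[0,0,0],[0,0,0],-1],[[0,0,0],[0,0,0],-1]]}' 30;  python3 -m inch '{"moves":[[[0,0,0],[0,0,0],-1],[[0,0,0],[0,0,0],-1]]}'; python3 -c "from h import *; go(.519,-.406,.022,33.1)"
```

```text
time: 4.08
tool_pos: [0.6497, -0.122, 0.0209]
ee_rot: [179.9, -0.1, 33.2]
ft_force: [-1.1, 0.4, 5.9]
finger_gap: 0.522
grasp_force: 30.2
time: 4.32
tool_pos: [0.6497, -0.122, 0.0209]
ee_rot: [179.9, -0.1, 33.2]
ft_force: [-1.6, 0.4, 5.9]
finger_gap: 0.521
grasp_force: 30.2
shift cm [-26.48  16.62  -0.13] at [ 0.6497 -0.122   0.0209] [ 1.7992e+02 -8.0000e-02  3.3170e+01] gap 0.521 t 4.33
turn rad [ 0.001 -0.001  0.001]
```

```bash
python3 -m inch '{"moves":[[[0,0,0],[0,0,-2],-1],[[0,0,0],[0,0,-5],-1],[[0,0,0],[-2,1.2,-5],-1],[[0,0,0],[-4,2.5,0],-1],[[0,0,0],[-4,2.5,0],-1],[[0,0,0],[-4,2.5,0],-1],[[0,0,0],[-4,2.5,0],-1],[[0,0,0],[-4,2.5,0],-1],[[0,0,0],[-3,2,0],-1],[[0,0,0],[-1.5,0.92,0],-1]]}';  python3 -m inch '{"moves":[[[0,0,0],[0,0,0],-1],[[0,0,0],[0,0,0],-1]]}'
python3 - <<'E'
from h import *
from rig import camera
import cv2
go(.519,-.406,.027,33.1)
c=camera("wrist"); im=c["pixels"][:,:,::-1].copy()
P=np.array([proj(c,[.4856+a*np.cos(t)-b*np.sin(t),-.3531+a*np.sin(t)+b*np.cos(t),.018]) for t in[np.radians(-11.9)] for a,b in((-.091,-.091),(.091,-.091),(.091,.091),(-.091,.091))])
cv2.polylines(im,[P.astype(np.int32)],True,(0,255,255));cv2.imwrite("pics/w2.png",im);print(P)
E
```

```text
time: 5.58
tool_pos: [0.5172, -0.4077, 0.1406]
ee_rot: [179.9, -0.0, 33.1]
ft_force: [1.2, 0.1, -2.4]
finger_gap: 0.523
grasp_force: 31.6
time: 5.82
tool_pos: [0.5184, -0.4049, 0.1396]
ee_rot: [-180.0, -0.0, 33.2]
ft_force: [0.7, 0.1, -1.3]
finger_gap: 0.523
grasp_force: 31.6
shift cm [-1.000e-02  1.200e-01  1.126e+01] at [ 0.5184 -0.4049  0.1396] [-1.7999e+02 -2.0000e-02  3.3190e+01] gap 0.523 t 5.83
turn rad [-0.    -0.     0.002]
[[205.53797944 290.89146834]
 [322.90647719 186.44891121]
 [189.83147329  47.20054838]
 [ 74.65025536 185.56264716]]
```

View pics/w2.png

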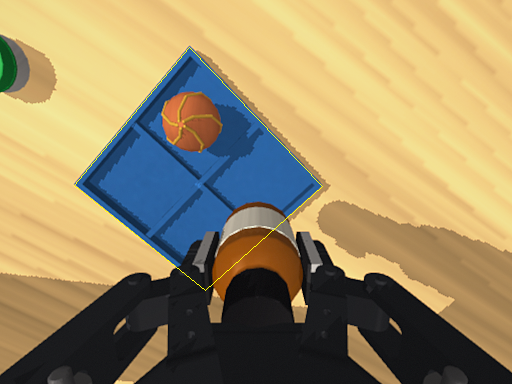

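The tray overlay lands on the tray's outline to within a pixel or two, and the bottle hangs upright in the grip. I'll lower it.

```bash
python3 -m inch '{"moves":[[[0,0,0],[0,0.1,4],-1],[[0,0,0],[0,0,4],-1],[[0,0,0],[0,0,2],-1],[[0,0,0],[0,0,0.6],-1],[[0,0,0],[0,0,0.2],-1],[[0,0,0],[0,0,0.2],-1],[[0,0,0],[0,0,0.1],-1],[[0,0,0],[0,0,0],-1]]}'; python3 -c "from h import *; go(.519,-.406,.027,33.1)"
```

```text
time: 6.88
tool_pos: [0.5186, -0.407, 0.0288]
ee_rot: [180.0, -0.0, 33.2]
ft_force: [0.3, 0.2, -1.9]
finger_gap: 0.527
grasp_force: 31.6
shift cm [ 0.09 -0.07  0.18] at [ 0.5186 -0.407   0.0288] [ 1.7996e+02 -1.0000e-02  3.3150e+01] gap 0.527 t 6.88
turn rad [ 0.001 -0.     0.001]
```

```bash
python3 -m inch '{"moves":[[[0,0,0],[0,0,0.1],-1],[[0,0,0],[0,0,0.05],-1],[[0,0,0],[0,0,0],-1]]}';python3 -m inch '{"moves":[[[0,0,0],[0,0,0.05],-1],[[0,0,0],[0,0,0],-1]]}'
```

```text
time: 7.25
tool_pos: [0.5185, -0.4069, 0.0269]
ee_rot: [180.0, 0.0, 33.2]
ft_force: [-1.0, 0.0, 1.7]
finger_gap: 0.525
grasp_force: 31.8
time: 7.5
tool_pos: [0.5185, -0.4069, 0.0269]
ee_rot: [180.0, 0.0, 33.2]
ft_force: [-2.4, 1.0, 5.8]
finger_gap: 0.528
grasp_force: 32.4
```

```bash
python3 -m inch '{"moves":[[[0,0,0],[0,0,0],0.4],[[0,0,0],[0,0,0],0.6],[[0,0,0],[0,0,-1],0.6],[[0,0,0],[0,0,-4],0.6],[[0,0,0],[0,0,-5],0.6],[[0,0,0],[1,-1.8,-4],1],[[0,0,0],[2.4,-4.4,0],1],[[0,0,0],[2.4,-4.4,0],1],[[0,0,0],[2.4,-4.4,0],1],[[0,0,0],[2.4,-4.4,0],1]]}';python3 -m inch '{"moves":[[[0,0,0],[2.4,-4.4,0],1],[[0,0,0],[2.4,-4.4,0],1],[[0,0,0],[2.4,-4.4,0],1],[[0,0,0],[2.4,-4.4,0],1],[[0,0,0],[2.4,-4.4,0],1],[[0,0,0],[1.5,-2.7,0],1],[[0,0,0],[0.8,-1.5,0],1],[[0,0,0],[0,0,0],1],[[0,0,0],[0,0,0],1]]}';python3 - <<'E'
from h import *
from rig import camera
import cv2
go(.479,.111,.02,33.1)
c=camera("wrist"); im=c["pixels"][:,:,::-1].copy();cv2.imwrite("pics/w3.png",im)
print(proj(c,[.479,.111,.051]))
E
```

```text
time: 8.75
tool_pos: [0.501, -0.1851, 0.1671]
ee_rot: [179.9, -0.0, 33.1]
ft_force: [1.3, 0.1, 0.2]
finger_gap: 1.0
grasp_force: 0.0
time: 9.88
tool_pos: [0.4776, 0.1103, 0.1664]
ee_rot: [180.0, 0.0, 33.1]
ft_force: [-0.5, -1.3, -0.5]
finger_gap: 1.0
grasp_force: 0.0
shift cm [ 0.16  0.02 14.64] at [0.4776 0.1103 0.1664] [1.7998e+02 1.0000e-02 3.3140e+01] gap 1.0 t 9.88
turn rad [0.    0.    0.001]
[258.06192887 187.10733539]
```

View pics/w3.png

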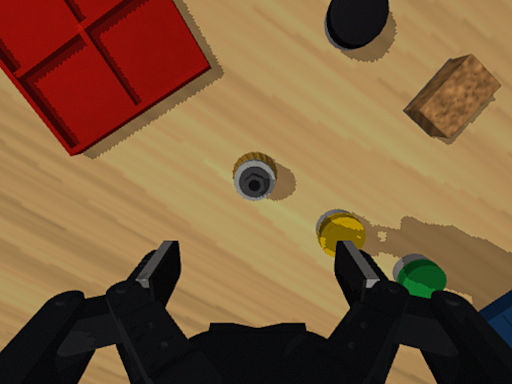

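The nut top is at about (254,184), roughly 4 mm from prediction. I'll correct for that and grasp the steel cup.

```bash
python3 -m inch '{"moves":[[[0,0,0],[0.45,-0.35,4],1],[[0,0,0],[0,0,4],1],[[0,0,0],[0,0,4],1],[[0,0,0],[0,0,2],1],[[0,0,0],[0,0,0.6],1],[[0,0,0],[0,0,0],-1],[[0,0,0],[0,0,0],-1],[[0,0,0],[0,0,0],-1],[[0,0,0],[0,0,0],-1],[[0,0,0],[0,0,0],-1]]}' 40; python3 -c "from h import *; go(.4525,-.301,.027,33.1)"
```

```text
time: 11.18
tool_pos: [0.4801, 0.1166, 0.0216]
ee_rot: [180.0, -0.1, 33.2]
ft_force: [-0.6, -0.5, 5.7]
finger_gap: 0.508
grasp_force: 39.7
shift cm [-25.16  33.44  -0.56] at [0.4801 0.1166 0.0216] [ 1.7995e+02 -1.0000e-01  3.3170e+01] gap 0.508 t 11.18
turn rad [ 0.001 -0.002  0.001]
```

```bash
python3 -m inch '{"moves":[[[0,0,0],[0,0,-2],-1],[[0,0,0],[0,0,-5],-1],[[0,0,0],[0,0,-4],-1],[[0,0,0],[-1.8,2.4,0],-1],[[0,0,0],[-2.8,3.72,0],-1],[[0,0,0],[-2.8,3.72,0],-1],[[0,0,0],[-2.8,3.72,0],-1],[[0,0,0],[-2.8,3.72,0],-1],[[0,0,0],[-2.8,3.72,0],-1],[[0,0,0],[-2.8,3.72,0],-1]]}';  python3 -m inch '{"moves":[[[0,0,0],[-2.8,3.72,0],-1],[[0,0,0],[-2.8,3.72,0],-1],[[0,0,0],[-0.96,1.28,0],-1],[[0,0,0],[0,0,0],-1],[[0,0,0],[0,0,0],-1]]}'
python3 - <<'E'
from h import *
from rig import camera
import cv2
go(.4525,-.301,.0276,33.1)
c=camera("wrist"); im=c["pixels"][:,:,::-1].copy();cv2.imwrite("pics/w4.png",im)
E
```

```text
time: 12.42
tool_pos: [0.4587, -0.1938, 0.1311]
ee_rot: [179.9, -0.0, 33.2]
ft_force: [-0.2, -0.9, -1.2]
finger_gap: 0.507
grasp_force: 41.5
time: 13.05
tool_pos: [0.4515, -0.2998, 0.1303]
ee_rot: [-180.0, -0.0, 33.2]
ft_force: [-0.2, -0.2, -1.9]
finger_gap: 0.51
grasp_force: 41.4
shift cm [ 0.02  0.17 10.27] at [ 0.4515 -0.2998  0.1303] [-179.96   -0.     33.19] gap 0.51 t 13.05
turn rad [-0.001 -0.     0.002]
```

View pics/w4.png

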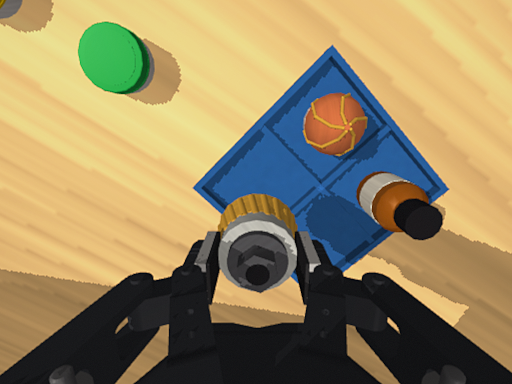

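The bottle is upright in its compartment and the brush is held straight over the near-left one.

```bash
python3 -m inch '{"moves":[[[0,0,0],[0,0.17,4],-1],[[0,0,0],[0,0,3.5],-1],[[0,0,0],[0,0,1.5],-1],[[0,0,0],[0,0,0.6],-1],[[0,0,0],[0,0,0.3],-1],[[0,0,0],[0,0,0.15],-1],[[0,0,0],[0,0,0.1],-1],[[0,0,0],[0,0,0],-1]]}';python3 -m inch '{"moves":[[[0,0,0],[0,0,0.05],-1],[[0,0,0],[0,0,0],-1]]}'
```

```text
time: 14.1
tool_pos: [0.4527, -0.3026, 0.0291]
ee_rot: [180.0, -0.0, 33.2]
ft_force: [-0.1, 0.3, -0.9]
finger_gap: 0.503
grasp_force: 41.5
time: 14.35
tool_pos: [0.4526, -0.3025, 0.0283]
ee_rot: [180.0, -0.0, 33.2]
ft_force: [0.3, -0.1, -1.2]
finger_gap: 0.504
grasp_force: 41.5
```

```bash
python3 -m inch '{"moves":[[[0,0,0],[0,0,0.06],-1],[[0,0,0],[0,0,0],-1]]}';python3 -m inch '{"moves":[[[0,0,0],[0,0,0.05],-1],[[0,0,0],[0,0,0],-1]]}'
```

```text
time: 14.6
tool_pos: [0.4525, -0.3025, 0.0276]
ee_rot: [-180.0, 0.0, 33.2]
ft_force: [0.6, 0.1, -1.2]
finger_gap: 0.503
grasp_force: 41.6
time: 14.85
tool_pos: [0.4526, -0.3025, 0.0276]
ee_rot: [180.0, 0.0, 33.2]
ft_force: [-2.2, 1.2, 6.4]
finger_gap: 0.506
grasp_force: 42.2
```

```bash
python3 -m inch '{"moves":[[[0,0,0],[0,0,0],0.4],[[0,0,0],[0,0,0],0.6],[[0,0,0],[0,0,-1],0.6],[[0,0,0],[0,0,-4],0.6],[[0,0,0],[0,0,-5],0.6],[[0,0,0],[2,-1.2,-4],1],[[0,0,0],[4.2,-2.45,0],1],[[0,0,0],[4.2,-2.45,0],1],[[0,0,0],[4.2,-2.45,0],1],[[0,0,0],[4.2,-2.45,0],1]]}';python3 -m inch '{"moves":[[[0,0,0],[4.2,-2.45,0],1],[[0,0,0],[4.2,-2.45,0],1],[[0,0,0],[4.2,-2.45,0],1],[[0,0,0],[4.2,-2.45,0],1],[[0,0,0],[3.5,-2,0],1],[[0,0,0],[1.5,-1,0],1],[[0,0,0],[0,0,0],1],[[0,0,0],[0,0,0],1]]}';python3 - <<'E'
from h import *
from rig import camera
import cv2
go(.663,.1185,.009,33.1)
c=camera("wrist"); im=c["pixels"][:,:,::-1].copy();cv2.imwrite("pics/w5.png",im)
print(proj(c,[.663,.1185,.03]))
E
```

```text
time: 16.1
tool_pos: [0.5504, -0.1061, 0.168]
ee_rot: [180.0, -0.0, 33.2]
ft_force: [0.2, 0.5, 0.4]
finger_gap: 1.002
grasp_force: 0.0
time: 17.1
tool_pos: [0.6616, 0.1176, 0.1672]
ee_rot: [180.0, 0.1, 33.1]
ft_force: [-0.9, 0.4, -0.7]
finger_gap: 1.002
grasp_force: 0.0
shift cm [ 0.18  0.   15.82] at [0.6616 0.1176 0.1672] [1.800e+02 5.000e-02 3.313e+01] gap 1.002 t 17.1
turn rad [0.    0.001 0.001]
[257.88504253 181.388008  ]
```

View pics/w5.png

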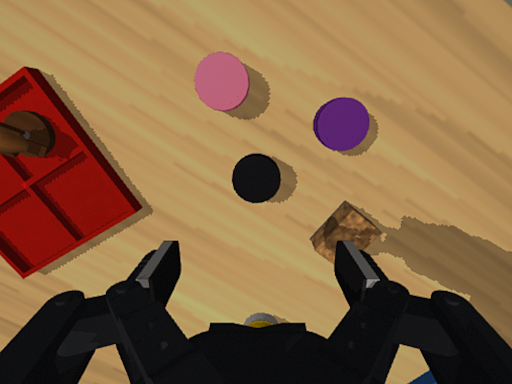

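Black lid centre is at (257,178), about 3 mm ahead of prediction. The gap to the cork is clear for the fingers.

```bash
python3 -m inch '{"moves":[[[0,0,0],[0.5,-0.1,4],1],[[0,0,0],[0,0,4],1],[[0,0,0],[0,0,4],1],[[0,0,0],[0,0,3],1],[[0,0,0],[0,0,0.8],1],[[0,0,0],[0,0,0],-1],[[0,0,0],[0,0,0],-1],[[0,0,0],[0,0,0],-1],[[0,0,0],[0,0,0],-1],[[0,0,0],[0,0,0],-1]]}' 40; python3 -c "from h import *; go(.4343,-.3873,.016,33.1)"
```

```text
time: 18.4
tool_pos: [0.6671, 0.1224, 0.0111]
ee_rot: [179.9, -0.1, 33.2]
ft_force: [-0.7, -0.8, 7.1]
finger_gap: 0.617
grasp_force: 42.4
shift cm [-47.37  29.93  -0.56] at [0.6671 0.1224 0.0111] [ 1.7992e+02 -1.4000e-01  3.3170e+01] gap 0.617 t 18.4
turn rad [ 0.001 -0.002  0.001]
```

```bash
python3 -m inch '{"moves":[[[0,0,0],[0,0,-2],-1],[[0,0,0],[0,0,-6],-1],[[0,0,0],[-1.5,0.9,-6],-1],[[0,0,0],[-4.1,2.6,0],-1],[[0,0,0],[-4.1,2.6,0],-1],[[0,0,0],[-4.1,2.6,0],-1],[[0,0,0],[-4.1,2.6,0],-1],[[0,0,0],[-4.1,2.6,0],-1],[[0,0,0],[-4.1,2.6,0],-1],[[0,0,0],[-4.1,2.6,0],-1]]}';  python3 -m inch '{"moves":[[[0,0,0],[-4.1,2.6,0],-1],[[0,0,0],[-4.1,2.6,0],-1],[[0,0,0],[-4.1,2.6,0],-1],[[0,0,0],[-4.1,2.6,0],-1],[[0,0,0],[-0.77,0.43,0],-1],[[0,0,0],[0,0,0],-1],[[0,0,0],[0,0,0],-1]]}'
python3 - <<'E'
from h import *
from rig import camera
import cv2
go(.4343,-.3873,.0171,33.1)
c=camera("wrist"); im=c["pixels"][:,:,::-1].copy();cv2.imwrite("pics/w6.png",im)
E
```

```text
time: 19.65
tool_pos: [0.5171, -0.204, 0.1508]
ee_rot: [179.9, -0.1, 33.2]
ft_force: [1.1, -0.3, -1.2]
finger_gap: 0.612
grasp_force: 42.5
time: 20.52
tool_pos: [0.4335, -0.3862, 0.1495]
ee_rot: [-180.0, -0.0, 33.2]
ft_force: [0.4, 0.1, -1.2]
finger_gap: 0.611
grasp_force: 42.5
shift cm [-0.    0.14 13.24] at [ 0.4335 -0.3862  0.1495] [-1.800e+02 -2.000e-02  3.321e+01] gap 0.611 t 20.52
turn rad [-0.    -0.     0.002]
```

View pics/w6.png

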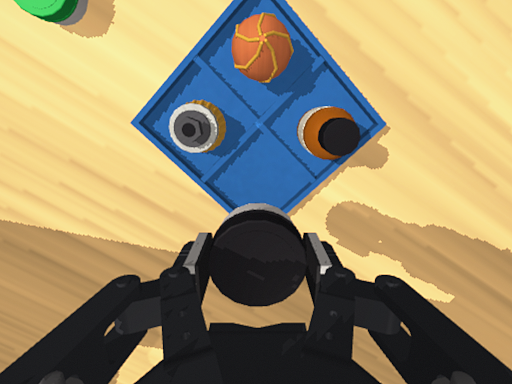

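Bud, brush and bottle all stand in separate compartments, and the tin is over the last empty one.

```bash
python3 -m inch '{"moves":[[[0,0,0],[0,0.14,4],-1],[[0,0,0],[0,0,4],-1],[[0,0,0],[0,0,3.3],-1],[[0,0,0],[0,0,1],-1],[[0,0,0],[0,0,0.5],-1],[[0,0,0],[0,0,0.2],-1],[[0,0,0],[0,0,0.15],-1],[[0,0,0],[0,0,0],-1]]}';python3 -m inch '{"moves":[[[0,0,0],[0,0,0.06],-1],[[0,0,0],[0,0,0],-1]]}'
```

```text
time: 21.58
tool_pos: [0.4341, -0.3887, 0.0183]
ee_rot: [179.9, -0.0, 33.2]
ft_force: [0.5, 0.3, -0.6]
finger_gap: 0.612
grasp_force: 42.5
time: 21.82
tool_pos: [0.4338, -0.3885, 0.0172]
ee_rot: [180.0, -0.0, 33.2]
ft_force: [0.8, 1.2, -1.4]
finger_gap: 0.614
grasp_force: 42.5
```

```bash
python3 -m inch '{"moves":[[[0,0,0],[0,0,0.05],-1],[[0,0,0],[0,0,0],-1]]}';python3 -m inch '{"moves":[[[0,0,0],[0,0,0.04],-1],[[0,0,0],[0,0,0],-1]]}'
```

```text
time: 22.08
tool_pos: [0.4338, -0.3886, 0.0171]
ee_rot: [180.0, 0.0, 33.2]
ft_force: [-1.8, 1.3, 5.6]
finger_gap: 0.612
grasp_force: 43.3
time: 22.32
tool_pos: [0.4338, -0.3885, 0.0171]
ee_rot: [180.0, 0.0, 33.2]
ft_force: [-3.0, 1.7, 10.4]
finger_gap: 0.613
grasp_force: 43.6
```

```bash
python3 -m inch '{"moves":[[[0,0,0],[0,0,-0.06],0.3],[[0,0,0],[0,0,0],0.5],[[0,0,0],[0,0,-1],0.5],[[0,0,0],[0,0,-4],0.5],[[0,0,0],[0,0,-5],0.5],[[0,0,0],[0,0,-4],1],[[0,0,0.166],[0,0,0],1],[[0,0,0.166],[0,0,0],1],[[0,0,0.166],[0,0,0],1],[[0,0,0.166],[0,0,0],1]]}';python3 -m inch '{"moves":[[[0,0,0],[1.4,-2.8,0],1],[[0,0,0],[2.1,-4.3,0],1],[[0,0,0],[2.1,-4.3,0],1],[[0,0,0],[2.1,-4.3,0],1],[[0,0,0],[2.1,-4.3,0],1],[[0,0,0],[2.1,-4.3,0],1],[[0,0,0],[2.1,-4.3,0],1],[[0,0,0],[2.1,-4.3,0],1],[[0,0,0],[2.1,-4.3,0],1],[[0,0,0],[1.27,-2.4,0],1]]}'; python3 -m inch '{"moves":[[[0,0,0],[0,0,0],1],[[0,0,0],[0,0,0],1]]}';python3 - <<'E'
from h import *
from rig import camera
import cv2
go(.6625,-.0105,.013,-5)
c=camera("wrist"); im=c["pixels"][:,:,::-1].copy()
print(proj(c,[.6625,-.0105,.032]))
cv2.imwrite("pics/w7.png",cv2.resize(im[80:280,120:390],None,fx=2.9,fy=2.9,interpolation=cv2.INTER_CUBIC))
E
```

```text
time: 23.58
tool_pos: [0.4338, -0.3884, 0.1574]
ee_rot: [180.0, -0.0, -5.2]
ft_force: [-0.4, 0.0, 0.5]
finger_gap: 1.0
grasp_force: 0.0
time: 24.82
tool_pos: [0.6625, -0.0084, 0.1573]
ee_rot: [-180.0, -0.0, -4.8]
ft_force: [0.3, 0.0, -0.4]
finger_gap: 0.997
grasp_force: 0.0
time: 25.08
tool_pos: [0.6608, -0.0113, 0.1567]
ee_rot: [180.0, 0.0, -4.9]
ft_force: [-0.2, 0.4, -0.2]
finger_gap: 0.998
grasp_force: 0.0
shift cm [ 0.17 -0.11 14.37] at [ 0.6608 -0.0113  0.1567] [ 1.7997e+02  5.0000e-02 -4.8900e+00] gap 0.998 t 25.07
turn rad [0.001 0.001 0.002]
[256.64025402 184.06848266]
```

View pics/w7.png

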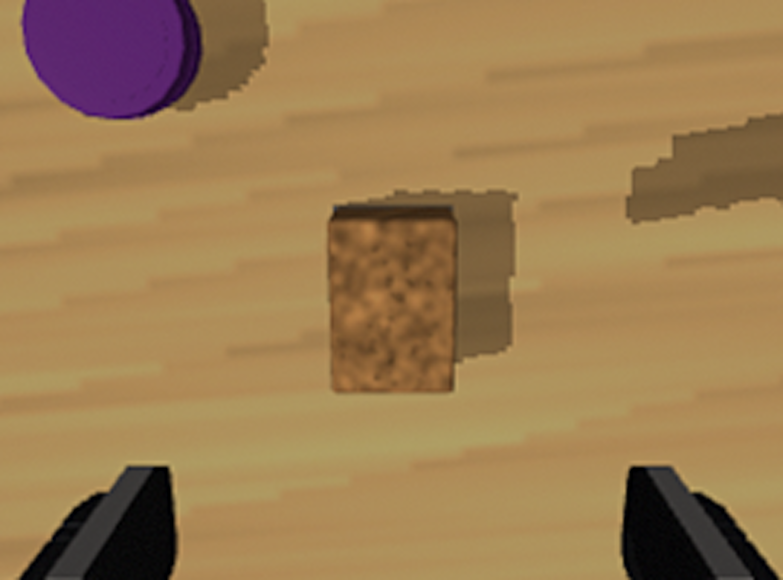

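The cork is squared with the fingers, with its centre at (255,185) in full-image pixels, about 1 mm from prediction.

```bash
python3 -m inch '{"moves":[[[0,0,0],[0.12,-0.2,4],1],[[0,0,0],[0,0,4],1],[[0,0,0],[0,0,4],1],[[0,0,0],[0,0,1.9],1],[[0,0,0],[0,0,0.4],1],[[0,0,0],[0,0,0],-1],[[0,0,0],[0,0,0],-1],[[0,0,0],[0,0,0],-1],[[0,0,0],[0,0,0],-1],[[0,0,0],[0,0,0],-1]]}' 30; python3 -c "
from h import *
go(.5284,.276,.02,-26.75)"
```

```text
time: 26.38
tool_pos: [0.664, -0.0086, 0.0154]
ee_rot: [-180.0, -0.1, -4.9]
ft_force: [-0.6, -1.1, 7.2]
finger_gap: 0.532
grasp_force: 31.6
shift cm [-15.93 -27.2   -0.49] at [ 0.664  -0.0086  0.0154] [-1.7999e+02 -1.4000e-01 -4.8700e+00] gap 0.532 t 26.38
turn rad [-0.001 -0.002  0.382]
```

```bash
python3 -m inch '{"moves":[[[0,0,0],[0,0,-2],-1],[[0,0,0],[0,0,-5],-1],[[0,0,0.127],[0,0,-5],-1],[[0,0,0.127],[0,0,0],-1],[[0,0,0.128],[0,0,0],-1],[[0,0,0],[-2,-1.2,0],-1],[[0,0,0],[-4,-2.3,0],-1],[[0,0,0],[-4,-2.3,0],-1],[[0,0,0],[-4,-2.3,0],-1],[[0,0,0],[-4,-2.3,0],-1]]}';  python3 -m inch '{"moves":[[[0,0,0],[-4,-2.3,0],-1],[[0,0,0],[-4,-2.3,0],-1],[[0,0,0],[-4,-2.3,0],-1],[[0,0,0],[-2.5,-1.5,0],-1],[[0,0,0],[-1.05,-0.53,0],-1],[[0,0,0],[0,0,0],-1],[[0,0,0],[0,0,0],-1]]}'
python3 - <<'E'
from h import *
from rig import camera
import cv2
go(.4514,.315,.0214,-26.75)
c=camera("wrist"); im=c["pixels"][:,:,::-1].copy()
t=np.radians(-26.75)
P=np.array([proj(c,[.5095+a*np.cos(t)-b*np.sin(t),.3346+a*np.sin(t)+b*np.cos(t),.018]) for a,b in((-.091,-.091),(.091,-.091),(.091,.091),(-.091,.091))])
cv2.polylines(im,[P.astype(np.int32)],True,(0,255,255));cv2.imwrite("pics/w8.png",im)
E
```

```text
time: 27.62
tool_pos: [0.5471, 0.1673, 0.1344]
ee_rot: [-180.0, 0.0, -26.6]
ft_force: [-0.1, 0.0, -0.1]
finger_gap: 0.531
grasp_force: 31.0
time: 28.5
tool_pos: [0.4507, 0.3145, 0.1339]
ee_rot: [180.0, -0.0, -26.8]
ft_force: [-0.3, 0.2, -0.1]
finger_gap: 0.531
grasp_force: 31.0
shift cm [ 0.04 -0.08 11.25] at [0.4507 0.3145 0.1339] [ 1.800e+02 -1.000e-02 -2.676e+01] gap 0.531 t 28.5
turn rad [ 0. -0. -0.]
```

View pics/w8.png

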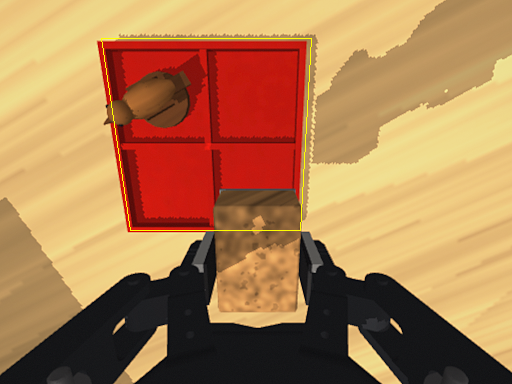

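The red tray matches the overlay to about 2–4 mm and should go slightly left. The cork is straight and squared to its compartment.

```bash
python3 -m inch '{"moves":[[[0,0,0],[0.05,-0.3,4],-1],[[0,0,0],[0,0,4],-1],[[0,0,0],[0,0,1.8],-1],[[0,0,0],[0,0,0.7],-1],[[0,0,0],[0,0,0.4],-1],[[0,0,0],[0,0,0.2],-1],[[0,0,0],[0,0,0.1],-1],[[0,0,0],[0,0,0],-1]]}';python3 -m inch '{"moves":[[[0,0,0],[0,0,0.05],-1],[[0,0,0],[0,0,0],-1]]}'
```

```text
time: 29.55
tool_pos: [0.4524, 0.3178, 0.0222]
ee_rot: [-180.0, -0.0, -26.8]
ft_force: [-0.6, -0.4, -0.3]
finger_gap: 0.529
grasp_force: 31.0
time: 29.8
tool_pos: [0.4523, 0.3177, 0.0214]
ee_rot: [-180.0, -0.0, -26.8]
ft_force: [0.1, -0.7, 0.2]
finger_gap: 0.527
grasp_force: 31.1
```

```bash
python3 -m inch '{"moves":[[[0,0,0],[0,0,0.05],-1],[[0,0,0],[0,0,0],-1]]}'; python3 -m inch '{"moves":[[[0,0,0],[0,0,0.03],-1],[[0,0,0],[0,0,0],-1]]}'
```

```text
time: 30.05
tool_pos: [0.4522, 0.3177, 0.0214]
ee_rot: [-180.0, -0.0, -26.8]
ft_force: [-0.9, -0.6, 6.7]
finger_gap: 0.533
grasp_force: 31.9
time: 30.3
tool_pos: [0.4522, 0.3177, 0.0213]
ee_rot: [-180.0, -0.0, -26.8]
ft_force: [-3.1, -2.1, 10.7]
finger_gap: 0.529
grasp_force: 32.4
```

```bash
python3 -m inch '{"moves":[[[0,0,0],[0,0,-0.05],0.3],[[0,0,0],[0,0,0],0.5],[[0,0,0],[0,0,-1],0.5],[[0,0,0],[0,0,-4],0.5],[[0,0,0],[0,0,-5],0.5],[[0,0,-0.157],[0,0,-4],1],[[0,0,-0.157],[0,0,0],1],[[0,0,-0.157],[0,0,0],1],[[0,0,-0.157],[0,0,0],1],[[0,0,-0.157],[0,0,0],1]]}';python3 -m inch '{"moves":[[[0,0,0],[-0.5,2,0],1],[[0,0,0],[-1,4.1,0],1],[[0,0,0],[-1,4.1,0],1],[[0,0,0],[-1,4.1,0],1],[[0,0,0],[-1,4.1,0],1],[[0,0,0],[-1,4.1,0],1],[[0,0,0],[-1,4.1,0],1],[[0,0,0],[-0.8,3.3,0],1],[[0,0,0],[-0.49,2,0],1],[[0,0,0],[0,0,0],1]]}'; python3 -m inch '{"moves":[[[0,0,0],[0,0,0],1]]}';python3 - <<'E'
from h import *
from rig import camera
import cv2
go(.478,-.0095,.009,18.25)
c=camera("wrist"); im=c["pixels"][:,:,::-1].copy()
print(proj(c,[.478,-.0095,.03]))
cv2.imwrite("pics/w9.png",im)
E
```

```text
time: 31.55
tool_pos: [0.4522, 0.3176, 0.1616]
ee_rot: [-180.0, -0.0, 18.5]
ft_force: [0.2, -0.4, 0.6]
finger_gap: 1.002
grasp_force: 0.0
time: 32.8
tool_pos: [0.4773, -0.0116, 0.1612]
ee_rot: [180.0, 0.0, 17.9]
ft_force: [0.3, 0.0, -0.2]
finger_gap: 0.997
grasp_force: 0.0
time: 32.92
tool_pos: [0.4775, -0.0098, 0.1611]
ee_rot: [-180.0, 0.0, 18.1]
ft_force: [0.1, 1.2, -1.1]
finger_gap: 0.997
grasp_force: 0.0
shift cm [ 6.000e-02 -1.000e-02  1.521e+01] at [ 0.4775 -0.0098  0.1611] [-179.99    0.     18.09] gap 0.997 t 32.92
turn rad [-0.     0.    -0.003]
[257.70132792 183.72713979]
```

View pics/w9.png

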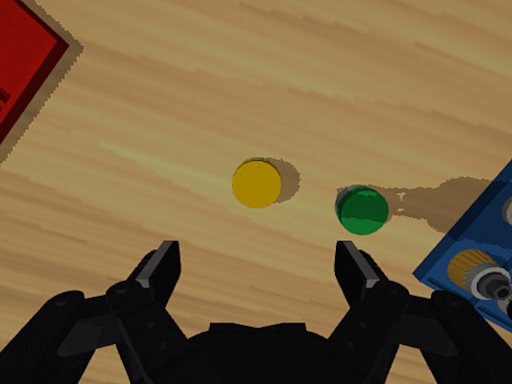

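The yellow lid centre is at (257,184), matching prediction, and the finger clears the green tin by about 20 mm.

```bash
python3 -m inch '{"moves":[[[0,0,0],[0.06,0,4],1],[[0,0,0],[0,0,4],1],[[0,0,0],[0,0,4],1],[[0,0,0],[0,0,2.6],1],[[0,0,0],[0,0,0.6],1],[[0,0,0],[0,0,0],-1],[[0,0,0],[0,0,0],-1],[[0,0,0],[0,0,0],-1],[[0,0,0],[0,0,0],-1],[[0,0,0],[0,0,0],-1]]}' 40; python3 -c "
from h import *
go(.5290,.278,.017,18.25)"
```

```text
time: 34.22
tool_pos: [0.4793, -0.0094, 0.0104]
ee_rot: [180.0, -0.1, 18.2]
ft_force: [-1.1, 2.0, 6.3]
finger_gap: 0.612
grasp_force: 41.1
shift cm [ 13.7  -25.75  -0.65] at [ 0.4793 -0.0094  0.0104] [ 1.7997e+02 -1.2000e-01  1.8200e+01] gap 0.612 t 34.23
turn rad [ 0.001 -0.002 -0.001]
```

Place height is TCP 0.0164.

```bash
python3 -m inch '{"moves":[[[0,0,0],[0,0,-2],-1],[[0,0,0],[0,0,-6],-1],[[0,0,0],[0,0,-5],-1],[[0,0,0],[1.3,-2.4,0],-1],[[0,0,0],[2.1,-4,0],-1],[[0,0,0],[2.1,-4,0],-1],[[0,0,0],[2.1,-4,0],-1],[[0,0,0],[2.1,-4,0],-1],[[0,0,0],[2.1,-4,0],-1],[[0,0,0],[1.4,-2.4,0],-1]]}';  python3 -m inch '{"moves":[[[0,0,0],[0.5,-0.95,0],-1],[[0,0,0],[0,0,0],-1],[[0,0,0],[0,0,0],-1]]}'
python3 - <<'E'
from h import *
from rig import camera
import cv2
go(.529,.278,.0164,18.25)
c=camera("wrist"); cv2.imwrite("pics/w10.png",c["pixels"][:,:,::-1])
E
```

```text
time: 35.48
tool_pos: [0.5266, 0.2694, 0.14]
ee_rot: [-180.0, -0.1, 18.3]
ft_force: [-0.3, -0.6, -1.5]
finger_gap: 0.615
grasp_force: 42.9
time: 35.85
tool_pos: [0.5278, 0.2766, 0.1391]
ee_rot: [180.0, 0.0, 18.2]
ft_force: [-0.6, -0.3, -1.7]
finger_gap: 0.615
grasp_force: 42.9
shift cm [ 0.16 -0.1  12.27] at [0.5278 0.2766 0.1391] [1.7998e+02 3.0000e-02 1.8170e+01] gap 0.615 t 35.85
turn rad [ 0.     0.001 -0.001]
```

View pics/w10.png

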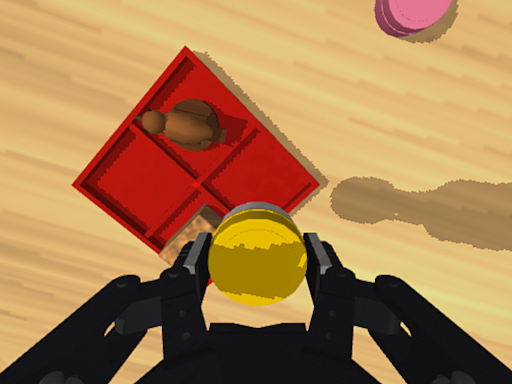

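Tin hangs upright over the empty compartment, and the cork and bird are in place. I'll lower it.

```bash
python3 -m inch '{"moves":[[[0,0,0],[0.16,-0.1,4],-1],[[0,0,0],[0,0,4],-1],[[0,0,0],[0,0,2.5],-1],[[0,0,0],[0,0,0.9],-1],[[0,0,0],[0,0,0.4],-1],[[0,0,0],[0,0,0.2],-1],[[0,0,0],[0,0,0.15],-1],[[0,0,0],[0,0,0],-1]]}';python3 -m inch '{"moves":[[[0,0,0],[0,0,0.06],-1],[[0,0,0],[0,0,0],-1]]}'
```

```text
time: 36.9
tool_pos: [0.5296, 0.2794, 0.0179]
ee_rot: [-180.0, -0.0, 18.2]
ft_force: [-1.0, -1.0, -1.7]
finger_gap: 0.618
grasp_force: 42.9
time: 37.15
tool_pos: [0.5294, 0.2793, 0.017]
ee_rot: [-180.0, -0.0, 18.2]
ft_force: [1.0, 0.1, -1.9]
finger_gap: 0.612
grasp_force: 42.9
```

```bash
python3 -m inch '{"moves":[[[0,0,0],[0,0,0.05],-1],[[0,0,0],[0,0,0],-1]]}';python3 -m inch '{"moves":[[[0,0,0],[0,0,0.05],-1],[[0,0,0],[0,0,0],-1]]}'
```

```text
time: 37.4
tool_pos: [0.5293, 0.2793, 0.0165]
ee_rot: [-180.0, -0.0, 18.2]
ft_force: [-0.9, 0.2, 1.0]
finger_gap: 0.615
grasp_force: 43.0
time: 37.65
tool_pos: [0.5293, 0.2793, 0.0164]
ee_rot: [-180.0, -0.0, 18.2]
ft_force: [-2.6, -0.1, 6.0]
finger_gap: 0.616
grasp_force: 43.6
```

Contact with the floor. I'll release, retreat and check.

```bash
python3 -m inch '{"moves":[[[0,0,0],[0,0,0],0.45],[[0,0,0],[0,0,0],0.45],[[0,0,0],[0,0,-1],0.45],[[0,0,0],[0,0,-4],0.45],[[0,0,0],[0,0,-5],0.45],[[0,0,0],[-2,2,-5],1],[[0,0,0],[-4,4,-3],1],[[0,0,0],[-4,4,0],1],[[0,0,0],[-3,4,0],1],[[0,0,0],[0,0,0],1]]}';python3 -m inch '{"moves":[[[0,0,0],[0,0,0],1],[[0,0,0],[0,0,0],1]]}';python3 - <<'E'
from rig import camera
import cv2,numpy as np
t=camera("top")["pixels"][130:290,80:425,::-1]; s=camera("scene")["pixels"][120:290,80:345,::-1]
r=lambda a:cv2.resize(a,(640,int(a.shape[0]*640/a.shape[1])),interpolation=cv2.INTER_CUBIC)[:300]
cv2.imwrite("pics/end.png",np.vstack([r(t),r(s)[60:360]]))
E
```

```text
time: 38.9
tool_pos: [0.4488, 0.1045, 0.1959]
ee_rot: [180.0, -0.0, 18.1]
ft_force: [0.9, 0.7, 0.1]
finger_gap: 1.0
grasp_force: 0.0
time: 39.15
tool_pos: [0.4508, 0.1078, 0.1954]
ee_rot: [-180.0, -0.0, 18.3]
ft_force: [-0.2, -1.0, 0.6]
finger_gap: 1.003
grasp_force: 0.0
```

View pics/end.png

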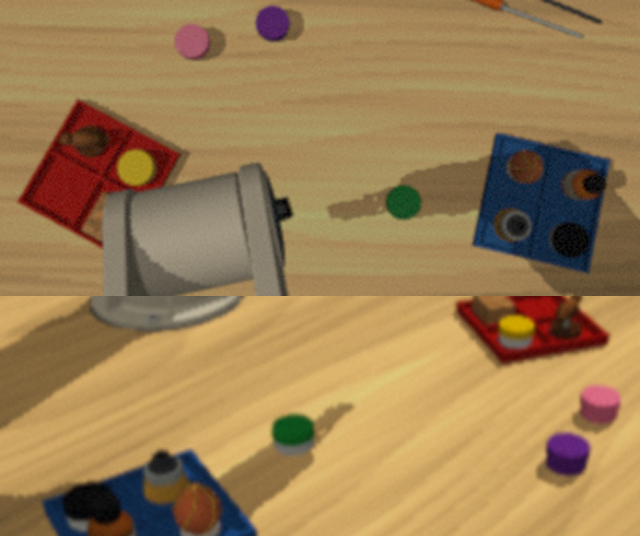

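All five items stand upright in their own compartments, and the sculptures and green tin are where they were. I'm handing in.

```bash
python3 -c "from rig import ticket; print(ticket.job_done())"
```

```text
the job is handed in; nothing more can be done
None
```

Job handed in at about 39 s of the 112 s limit: the bottle, brush and dark tin are in the blue tray, the cork and yellow tin are in the red tray, and the last pictures show all five standing in compartments of their own with both sculptures and the green tin left in place.

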